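Set the click timer for the rapid test

TASK

Start the waiting time for the rapid test: on the white timer that stands right beside the test cassette, turn the dial forward (anticlockwise from above), counting its five-minute clicks, until it is set to 15 minutes, and let go. Leave the other timer's dial and the cassette as they are.

Things in the scene. Friction and masses are not known exactly. Their poses are not given: they have to be found in the camera images.
- timer_test: the timer to set (cassette 70 mm from its centre): round, white, 68 mm across, 46 high, fixed. Origin: underside centre, on the dial's axis; z up. Tiny red reading mark on the housing rim at its -x side, roughly facing the robot. Dial disc with minute print, 55 mm across, top 33 mm up; across its middle a grip bar 34 long, 8 thick, 33 to 46 mm up, turns with the disc.
- timer_test_dial (a joint): its dial, rad, grows anticlockwise seen from above = forward. The bar points at timer yaw + this. A click each 0.5236 rad = 5 min; springs into the nearest when let go (0.07 N m to pass). The mark reads 0 at 3.142 (bar in line with the mark), 5 at 3.665, 10 at 4.189, 15 at 4.712 (bar square to it), stop at 5.236. Starts at 0 or 5: 3 or 2 clicks; 1.45 rad does for 3.
- cassette: white flat test cassette, 72 x 24 x 9 mm, lying loose beside the timer to set; origin at the centre of its underside, x along its length. Timers and cassette stand on a flat dark 2 mm mat.
- timer_spare_dial (a joint): dial angle, rad, of the other, identical timer, which has no cassette beside it; it stands at 0 minutes (3.1416) and must stay there.
Things that resemble listed ones, but are neither listed nor needed, are in the scene too. Leave any black look-alike of the part that bears timer_spare_dial alone.

How it is judged:
By the outcome, as a careful person would: the job done as asked, in the order asked, and still so for the second after the job is handed in, with the robot touching nothing.
It also fails if it takes over 32 s, if anything falls off the work surface, if the arm or the gripper's body presses on something with over 40 N, if the wrist force passes 120 N, or if a joint passes its speed limit or range.

ROBOT

A 7-joint arm with a two-finger parallel gripper is mounted at the origin on a cart in front of the work surface, level with it; the furniture and walls round the work are solid. World frame = base frame: x ahead of the robot, y to its left, z up, the work surface at z = 0. Lengths are in m, angles in rad, forces in N, time in s.
With the tool pointing down it reaches from about 0.4 to 0.85 m from the base axis. Payload 4.5 kg.
Tool frame: the origin (TCP) lies midway between the tips of the shut fingers; the grasp point (between the pads) lies 19 mm behind it; z points along the fingers, y is the direction in which the jaws open and shut (so a half turn about z gives the same grasp; the last joint's range is limited). The gripper opens to 88 mm and grips with 3 to 60 N. Pads are 18 mm wide; open, the fingers measure 123 mm over their backs; the gripper's body (75 mm by 187 mm) begins 45 mm behind the grasp point.
Start: joints at [1.246, 0.689, -0.195, 1.565, 0.157, 0.902, -0.215], TCP at [0.219, -0.585, 0.239] pointing down, gripper open.
Joint ranges: [-3.01, 3.01], [-0.46, 2.08], [-1.47, 1.51], [0.13, 2.56], [-1, 4.14], [0.04, 2.09], [-2.66, 2.66]. Speed limits (rad/s): [2.57, 2.57, 3.14, 3.14, 3.14, 3.14, 3.14].

INTERFACE

Orientations are given as a unit quaternion [x, y, z, w].
In Python, from plant import r gives the robot as it stands. The module is installed in compiled form; this text tells all that it offers.
- The arm moves only by the shell command python3 -m jog 'ROWS' [FORCE]. ROWS is JSON, a list of rows, each an object with "translation": the shift along the tool's x, y, z in units of 40 mm (1.0 is 40 mm), a list of three; "twist": the turn about the tool's z in units of 6 degrees (1.0 is 6 degrees); "claw": the opening in per cent of the stroke, from 0 (shut) to 100 (fully open). A call has 1 to 20 rows; each row shifts and turns the commanded pose from where the row before left it, along the tool's axes as they then stand; what a row does not reach is not made up. A row lasts 1/12 s, in which the tool goes at most 41.7 mm and 7.16 degrees, less where a joint would pass 70% of its speed; a pose out of reach is approached as far as the arm can. A call is refused whole if a number of a shift passes 1 or a number of a turn 1, either way. A call with a gripper value outside its range is refused whole. The fingers move at their own pace and stop on an object; FORCE is the grip in N (left out, the last holds). Time passes only in rows, so rows that do not move let the fingers close. It gives the time, the measured TCP pose, the force and the opening at its end, in the units of the state.
- r.get_state(): the state, without advancing time (a new reading comes with each control period).
- r.snapshot(name): name is "side" or "top"; returns a dict with "img" (384x512x3 uint8, red, green, blue), "fx", "fy", "cx", "cy" (pixels), "origin" and "rotation" of the camera in the world. Camera axes: x right, y up, looking along -z (the intrinsics and any distortion apply to the point x, -y, -z); pixel columns grow to the right and rows downward; lengths in m; the calibration is good to about 2 mm. A picture is of the moment at which its call begins. There is no depth.
- r.finish_job(): hands the job in, once; it reports no verdict.
Trained networks look in the newest picture that a camera, given by its name, has taken for a name from the list of things; names that differ only in an ending like _2 or _b are one class to them, and where a whole thing is asked for, a point or a joint stands for the part that bears it (a point fixed in the world has none). Each returns a list of dicts, best first, with "confidence" (0 to 1); they miss things now and then, are a little off and sometimes report something else, mostly with a low value. They report only what shows in the picture. A call takes as long as a camera call. They do not tell look-alikes from the thing itself.
- r.spot_in(label, camera): "rect" ([left, top, right, bottom] in pixels, round what is visible of it).
- r.spot_point(label, camera): "location" ([row, column] in pixels: a listed point, or the origin of a listed thing).
The state is a dict: "clock": time; "q": joint angles; "qd": joint speeds; "joint_torque": joint torques, N m; "tool_pos": TCP position; "eef_rot": TCP orientation; "contact_force": force on the tool from outside, world axes, zero at the start; "moment": the same for the moment, N m; "opening": opening from 0.0 (shut) to 1.0 (fully open).
Only numpy, scipy, OpenCV 4.12 (cv2) and the standard library are available. Lean on these libraries where they do the work, as an engineer would, in place of code of your own. Each camera call takes 0.05 s, during which the arm holds its last target. There are 200 camera calls.

## Working session

There is one attempt and no reset: what is moved stays moved. The work goes in short steps, Python scripts to look and compute and a shell command to move; the robot and the scene stay as the last step left them, time stands still between calls to the robot, and variables do not carry over. Pictures are saved under pics/ and viewed, about 8 in all and at most 12, crops included, and the job is handed in when it is done.

```bash
mkdir -p pics; cat > h.py <<'E'
import numpy as np, cv2
from plant import r
from scipy.spatial.transform import Rotation as R
def ray(s,row,col):
    d=np.array([(col-s['cx'])/s['fx'],-(row-s['cy'])/s['fy'],-1.])
    return np.array(s['origin']),np.array(s['rotation'])@d
def at(s,row,col,z):
    o,d=ray(s,row,col); return o+d*(z-o[2])/d[2]
def px(s,p):
    c=np.array(s['rotation']).T@(np.array(p)-np.array(s['origin']))
    return s['cx']+s['fx']*c[0]/-c[2], s['cy']-s['fy']*c[1]/-c[2]
E
python3 - <<'E'
from h import *
st=r.get_state(); print({k:np.round(st[k],3).tolist() for k in('clock','q','tool_pos','eef_rot','contact_force','opening')})
ims=[]
for c in('top','side'):
    s=r.snapshot(c); ims.append(s['img'])
    cv2.imwrite(f'pics/{c}0.png',s['img'][:,:,::-1])
    print(c,[k for k in s],np.round(s['origin'],3),np.round(s['rotation'],3).tolist(),s['fx'],s['cx'],s['cy'])
    for l in('timer_test','cassette','timer_spare_dial','timer_test_dial'):
        for f in(r.spot_in,r.spot_point):
            for d in f(l,c):
                e=d.get('location'); print(c,l,{k:np.round(v,2).tolist() for k,v in d.items()}, np.round(at(s,*e,.002),3) if e is not None else '')
E
```

```text
{'clock': 0.0, 'q': [1.246, 0.69, -0.195, 1.566, 0.157, 0.903, -0.215], 'tool_pos': [0.219, -0.585, 0.238], 'eef_rot': [0.984, 0.178, -0.0, -0.001], 'contact_force': [-0.339, 0.16, 0.157], 'opening': 1.004}
top ['img', 'fx', 'fy', 'cx', 'cy', 'origin', 'rotation'] [ 0.179 -0.166  0.96 ] [0.076, -0.076, -0.693, 0.713] 412.9152947315523 251.81507970057737 194.24426803100224
top timer_test {'rect': [203.8, 111.2, 232.0, 142.9], 'confidence': 0.75} Traceback (most recent call last):
  File "<stdin>", line 11, in <module>
  File "h.py", line 8, in at
    o,d=ray(s,row,col); return o+d*(z-o[2])/d[2]
        ~~~^^^^^^^^^^^
  File "h.py", line 6, in ray
    return np.array(s['origin']),np.array(s['rotation'])@d
                                 ~~~~~~~~~~~~~~~~~~~~~~~^~
ValueError: matmul: Input operand 1 has a mismatch in its core dimension 0, with gufunc signature (n?,k),(k,m?)->(n?,m?) (size 3 is different from 4)
```

```bash
sed -i "s/np.array(s\['rotation'\])/R.from_quat(s['rotation']).as_matrix()/" h.py
python3 - <<'E'
from h import *
ims=[]
for c in('top','side'):
    s=r.snapshot(c); ims.append(s['img'])
    print(c,np.round(s['origin'],3),np.round(s['rotation'],3).tolist(),s['fx'],s['cx'],s['cy'])
    for l in('timer_test','cassette','timer_spare_dial','timer_test_dial'):
        for f in(r.spot_in,r.spot_point):
            for d in f(l,c):
                e=d.get('location'); print(c,l,{k:np.round(v,2).tolist() for k,v in d.items()}, np.round(at(s,*e,.002),3) if e is not None else '')
cv2.imwrite('pics/both0.png',cv2.resize(np.vstack(ims)[:,:,::-1],(448,600)) if 0 else np.vstack([cv2.resize(i,(400,300)) for i in ims])[:,:,::-1])
cv2.imwrite('pics/top0.png',ims[0][:,:,::-1]);cv2.imwrite('pics/side0.png',ims[1][:,:,::-1])
E
```

```text
top [ 0.179 -0.166  0.96 ] [0.076, -0.076, -0.693, 0.713] 412.9152947315523 251.81507970057737 194.24426803100224
top timer_test {'rect': [207.4, 108.0, 235.5, 143.8], 'confidence': 0.74} 
top timer_test {'location': [129.7, 219.8], 'confidence': 0.96} [ 0.548 -0.08   0.002]
top cassette {'rect': [243.1, 111.4, 255.5, 138.2], 'confidence': 0.67} 
top cassette {'location': [125.9, 249.3], 'confidence': 0.55} [ 0.56  -0.152  0.002]
top timer_spare_dial {'rect': [298.5, 281.6, 326.0, 308.9], 'confidence': 0.89} 
top timer_spare_dial {'rect': [264.3, 145.1, 289.6, 165.1], 'confidence': 0.85} 
top timer_spare_dial {'rect': [140.3, 141.6, 166.2, 163.2], 'confidence': 0.78} 
top timer_spare_dial {'rect': [314.3, 141.3, 338.0, 167.7], 'confidence': 0.69} Traceback (most recent call last):
  File "<stdin>", line 8, in <module>
ValueError: it knows: cassette, timer_test
```

View pics/top0.png

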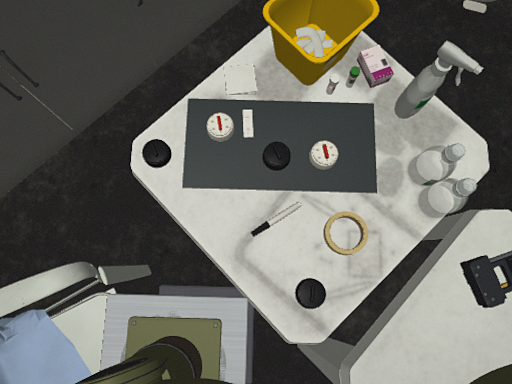

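The white timers are at px (219,125) and (323,153). The cassette is at (248,123), 29 px (about 70 mm) from the left one, so the left one is the target. The discs at (276,155), (157,153) and (310,293) are black look-alikes. I'll confirm this in an enlarged crop.

```bash
python3 - <<'E'
from h import *
s=r.snapshot('top'); a=s['img'][90:190,175:375]
t=r.snapshot('side'); 
print(np.round(t['origin'],3),np.round(t['rotation'],3).tolist(),t['fx'],t['cx'],t['cy'])
for l in('timer_test','cassette'):
    for c,S in(('side',t),):
        print(l,[(np.round(d['location'],1).tolist(),round(d['confidence'],2),np.round(at(S,*d['location'],.002),3)) for d in r.spot_point(l,c)])
cv2.imwrite('pics/crop1.png',cv2.resize(a,(800,400),interpolation=cv2.INTER_CUBIC)[:,:,::-1])
cv2.imwrite('pics/side1.png',t['img'][:,:,::-1])
# bar by red mask
i=s['img'].astype(int); m=(i[:,:,0]-np.maximum(i[:,:,1],i[:,:,2])>50)
for n,(x,y) in {'test':(219,125),'spare':(323,153)}.items():
    mm=np.zeros_like(m); mm[y-20:y+20,x-20:x+20]=m[y-20:y+20,x-20:x+20]
    nl,lab,stt,cen=cv2.connectedComponentsWithStats(mm.astype(np.uint8))
    for k in range(1,nl):
        p=np.argwhere(lab==k); 
        w=np.array([at(s,a,b,.048) for a,b in p])[:,:2]; ev=np.linalg.eigh(np.cov(w.T)) if len(w)>2 else None
        print(n,len(p),w.mean(0).round(4),(np.degrees(np.arctan2(*ev[1][::-1,1])) if ev else ''),np.sqrt(ev[0]*12) if ev else '')
E
```

```text
[-0.098  0.544  0.691] [-0.13, 0.425, 0.858, -0.256] 371.21185399171424 253.78624839564318 190.95636381001373
timer_test [([197.7, 190.1], 0.59, array([ 0.546, -0.08 ,  0.002]))]
cassette [([186.1, 199.4], 0.47, array([ 0.561, -0.14 ,  0.002]))]
test 36 [ 0.5493 -0.0814] -167.96325287003114 [0.00647032 0.03365475]
spare 43 [ 0.4857 -0.3308] -167.54491527877724 [0.00735741 0.03313174]
spare 1 [ 0.4509 -0.3341]
```

View pics/crop1.png

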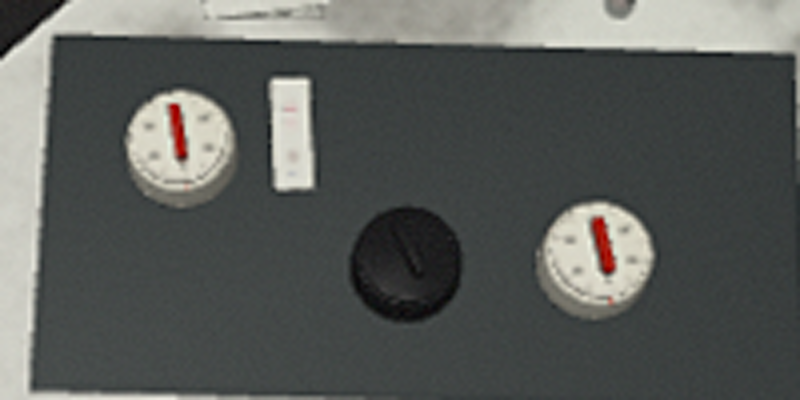

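View pics/side1.png

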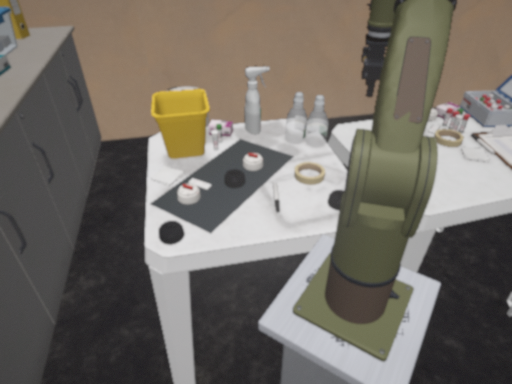

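```bash
python3 - <<'E'
from h import *
s=r.snapshot('top'); print(r.get_state()['clock'])
i=s['img'].astype(int); red=i[:,:,0]-np.maximum(i[:,:,1],i[:,:,2])
for n,(x,y),b in (('test',(219,125),(.549,-.081)),('spare',(323,153),(.4857,-.3308))):
    p=[(a,c,red[a,c]) for a in range(y-20,y+20) for c in range(x-20,x+20) if red[a,c]>12]
    for a,c,v in p:
        w=at(s,a,c,.038)[:2]-at(s,*px(s,(*b,.048))[::-1],.048)[:2]
        if np.hypot(*w)>.022: print(n,a,c,v,w.round(3),np.degrees(np.arctan2(w[1],w[0])).round(0),np.hypot(*w).round(3))
c=s['img'][103:148,196:256]
cv2.imwrite('pics/crop2.png',cv2.resize(c,(800,600),interpolation=cv2.INTER_CUBIC)[:,:,::-1])
E
```

```text
0.7
test 136 221 27 [-0.031 -0.006] -169.0 0.031
test 136 222 14 [-0.031 -0.008] -165.0 0.032
test 137 221 23 [-0.033 -0.006] -170.0 0.034
spare 164 327 43 [-0.029 -0.005] -170.0 0.03
spare 165 327 67 [-0.032 -0.005] -171.0 0.032
spare 165 328 28 [-0.032 -0.008] -167.0 0.033
spare 166 327 18 [-0.034 -0.005] -171.0 0.035
```

```bash
python3 -m jog '[{"translation":[0.3,-0.2,0],"twist":0,"claw":45},{"translation":[0.6,-0.45,0],"twist":0,"claw":45},{"translation":[0.6,-0.45,0],"twist":0,"claw":45},{"translation":[0.6,-0.45,0],"twist":0,"claw":45},{"translation":[0.6,-0.45,0],"twist":0,"claw":45},{"translation":[0.6,-0.45,0],"twist":0,"claw":45},{"translation":[0.6,-0.45,0],"twist":0,"claw":45},{"translation":[0.6,-0.45,0],"twist":0,"claw":45},{"translation":[0.6,-0.45,0],"twist":0,"claw":45},{"translation":[0.6,-0.45,0],"twist":0,"claw":45},{"translation":[0.6,-0.45,0],"twist":0,"claw":45},{"translation":[0.6,-0.45,0],"twist":0,"claw":45},{"translation":[0.6,-0.45,0],"twist":0,"claw":45},{"translation":[0.6,-0.45,0],"twist":0,"claw":45},{"translation":[0.3,-0.2,0],"twist":0,"claw":45},{"translation":[0,0,0],"twist":0,"claw":45}]'; python3 -c "
from h import *
print(np.round(r.get_state()['q'],2))"
```

```text
clock: 2.03
tool_pos: [0.4492, -0.2292, 0.239]
eef_rot: [0.983, 0.182, 0.001, -0.001]
contact_force: [-0.1, 0.7, 0.2]
opening: 0.45
[ 0.49  0.53 -0.16  1.93  0.12  0.69 -0.95]
```

View pics/crop2.png

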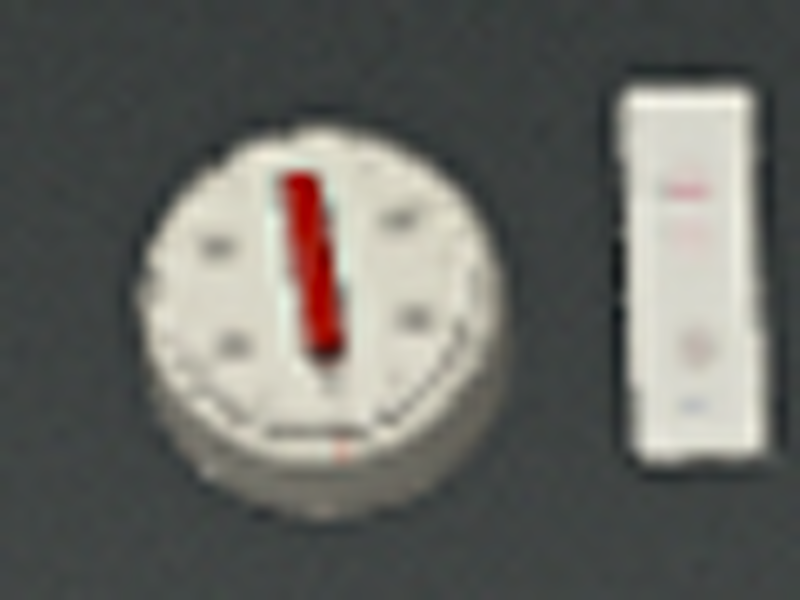

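The crop confirms it: cassette beside the timer, red mark at crop (342,448) in line with the bar, so it reads 0 and needs 3 clicks. I'll move above it.

```bash
python3 -m jog '[{"translation":[0.4,-0.3,0],"twist":0.3,"claw":45},{"translation":[0.6,-0.42,0],"twist":0.4,"claw":45},{"translation":[0.6,-0.42,0],"twist":0.4,"claw":45},{"translation":[0.6,-0.42,0.2],"twist":0.4,"claw":45},{"translation":[0.6,-0.42,0.5],"twist":0,"claw":45},{"translation":[0.6,-0.42,0.6],"twist":0,"claw":45},{"translation":[0.2,-0.1,0.6],"twist":0,"claw":45},{"translation":[0,0,0.6],"twist":0,"claw":45},{"translation":[0,0,0.5],"twist":0,"claw":45},{"translation":[0,0,0],"twist":0,"claw":45},{"translation":[0,0,0],"twist":0,"claw":45}]'; python3 - <<'E'
from h import *
st=r.get_state(); Q=R.from_quat(st['eef_rot']); M=Q.as_matrix(); print(np.round(st['q'],2),M.round(3).tolist(),np.degrees(np.arctan2(M[1,0],M[0,0])))
d=np.array([.549,-.081,0])-st['tool_pos']; print('units',M.T@d/.04, np.array(st['tool_pos']))
t=r.snapshot('side'); s=r.snapshot('top')
def zoom(S,p,h=(45,60)):
    u,v=map(int,px(S,p)); return cv2.resize(S['img'][v-h[0]:v+h[0],u-h[1]:u+h[1]],(400,300),interpolation=cv2.INTER_CUBIC)
i=np.hstack([zoom(t,(.549,-.081,.08)),zoom(s,(.549,-.081,.08))])
cv2.imwrite('pics/c3.png',i[:,:,::-1])
E
```

```text
clock: 2.95
tool_pos: [0.5583, -0.101, 0.1182]
eef_rot: [0.995, 0.1, -0.001, 0.0]
contact_force: [-0.3, 0.6, 0.3]
opening: 0.453
[ 0.13  0.78 -0.06  1.85  0.09  0.52 -1.36] [[0.98, 0.199, -0.002], [0.199, -0.98, -0.001], [-0.002, 0.0, -1.0]] 11.468681468800153
units [-0.12162419 -0.5380697   2.95495202] [ 0.55832401 -0.10104181  0.11819084]
```

View pics/c3.png

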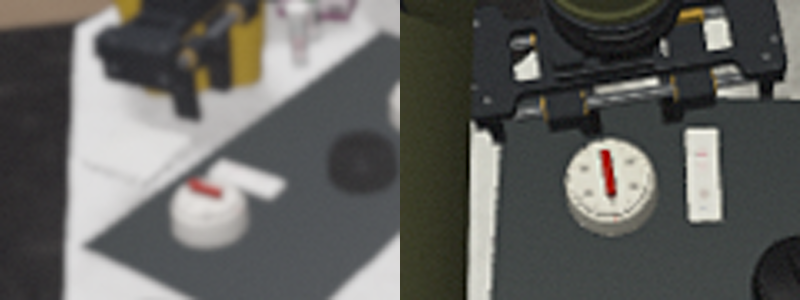

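```bash
python3 -m jog '[{"translation":[-0.06,-0.27,0.3],"twist":0,"claw":45},{"translation":[-0.06,-0.27,0.5],"twist":0,"claw":45},{"translation":[0,0,0.4],"twist":0,"claw":45},{"translation":[0,0,0.2],"twist":0,"claw":45},{"translation":[0,0,0],"twist":0,"claw":45}]'; python3 - <<'E'
from h import *
st=r.get_state(); M=R.from_quat(st['eef_rot']).as_matrix()
t=r.snapshot('side')
i=t['img'].astype(int); m=i[:,:,0]-np.maximum(i[:,:,1],i[:,:,2])>50
u,v=map(int,px(t,(.549,-.081,.048)));mm=np.zeros_like(m);mm[v-12:v+12,u-15:u+15]=m[v-12:v+12,u-15:u+15]
p=np.argwhere(mm); w=np.array([at(t,*q,.044) for q in p])
print(len(p),w.mean(0),w.min(0),w.max(0),u,v)
print('units',M.T@(np.array([.549,-.081,.039])-st['tool_pos'])/.04)
def zoom(S,p,h=(45,60)):
    u,v=map(int,px(S,p)); return cv2.resize(S['img'][v-h[0]:v+h[0],u-h[1]:u+h[1]],(800,600),interpolation=cv2.INTER_CUBIC)
cv2.imwrite('pics/c4.png',zoom(t,(.549,-.081,.06),(30,40))[:,:,::-1])
E
```

```text
clock: 3.47
tool_pos: [0.5501, -0.08, 0.0626]
eef_rot: [0.995, 0.1, -0.0, 0.0]
contact_force: [0.0, 0.5, -0.4]
opening: 0.446
16 [ 0.54586469 -0.07904251  0.044     ] [ 0.53491608 -0.08398283  0.044     ] [ 0.55710537 -0.07383954  0.044     ] 187 184
units [-0.03224603  0.01977013  0.58918261]
```

View pics/c4.png

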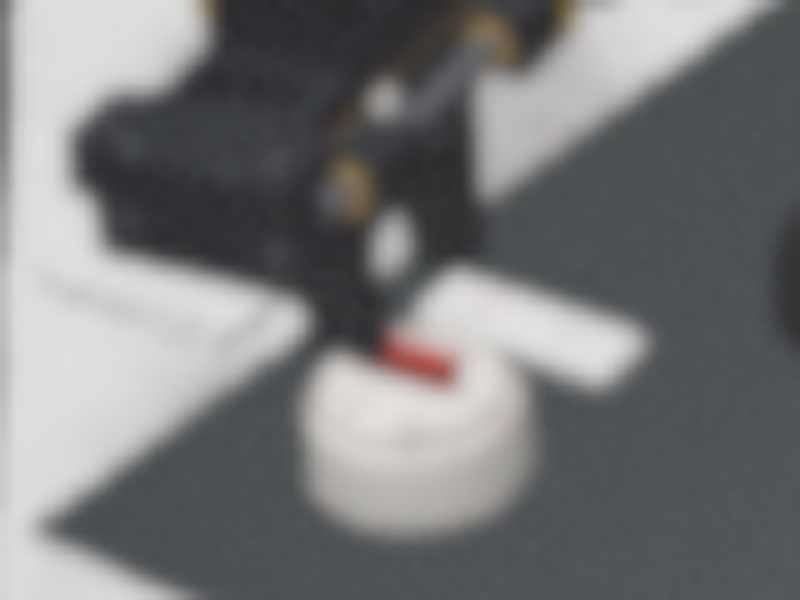

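```bash
python3 -m jog '[{"translation":[-0.03,0.02,0.2],"twist":0,"claw":45},{"translation":[0,0,0.2],"twist":0,"claw":45},{"translation":[0,0,0.17],"twist":0,"claw":45},{"translation":[0,0,0],"twist":0,"claw":30},{"translation":[0,0,0],"twist":0,"claw":0},{"translation":[0,0,0],"twist":0,"claw":0},{"translation":[0,0,0],"twist":0,"claw":0},{"translation":[0,0,0],"twist":0,"claw":0}]' 15
```

```text
clock: 4.18
tool_pos: [0.5495, -0.0805, 0.0402]
eef_rot: [0.995, 0.101, 0.0, 0.0]
contact_force: [-0.9, -1.2, 0.0]
opening: 0.096
```

Gripped: the opening is about 8.4 mm, matching the bar's 8 mm.

```bash
python3 -m jog '[{"translation":[0,0,0],"twist":-0.8,"claw":0},{"translation":[0,0,0],"twist":-0.8,"claw":0},{"translation":[0,0,0],"twist":-0.8,"claw":0},{"translation":[0,0,0],"twist":-0.8,"claw":0},{"translation":[0,0,0],"twist":-0.8,"claw":0},{"translation":[0,0,0],"twist":0,"claw":0}]'; python3 -c "
from h import *
st=r.get_state();print(np.round(st['q'],2),np.degrees(R.from_quat(st['eef_rot']).as_matrix()[:2,0]@[1,1j]) if 0 else st['moment'])"
```

```text
clock: 4.68
tool_pos: [0.5497, -0.0812, 0.0402]
eef_rot: [0.952, 0.306, 0.0, 0.0]
contact_force: [0.2, -1.8, -0.7]
opening: 0.087
[ 0.13  0.91 -0.12  1.91  0.29  0.34 -1.16] [-0.3642681  -0.18797055  0.11567034]
```

```bash
python3 -m jog '[{"translation":[0,0,0],"twist":-0.8,"claw":0},{"translation":[0,0,0],"twist":-0.8,"claw":0},{"translation":[0,0,0],"twist":-0.8,"claw":0},{"translation":[0,0,0],"twist":-0.8,"claw":0},{"translation":[0,0,0],"twist":-0.8,"claw":0},{"translation":[0,0,0],"twist":-0.8,"claw":0},{"translation":[0,0,0],"twist":-0.8,"claw":0},{"translation":[0,0,0],"twist":0,"claw":0}]'; python3 -c "
from h import *
st=r.get_state();print(np.round(st['q'],2),st['moment'])"
```

```text
clock: 5.35
tool_pos: [0.5502, -0.0816, 0.0402]
eef_rot: [0.824, 0.567, 0.0, 0.001]
contact_force: [1.7, -2.2, -1.2]
opening: 0.087
[ 0.21  0.91 -0.24  1.9   0.53  0.39 -0.81] [-0.63116414 -0.49820543  0.16493965]
```

```bash
python3 -m jog '[{"translation":[0,0,0],"twist":-0.8,"claw":0},{"translation":[0,0,0],"twist":-0.8,"claw":0},{"translation":[0,0,0],"twist":-0.8,"claw":0},{"translation":[0,0,0],"twist":-0.8,"claw":0},{"translation":[0,0,0],"twist":-0.8,"claw":0},{"translation":[0,0,0],"twist":-0.8,"claw":0},{"translation":[0,0,0],"twist":-0.4,"claw":0},{"translation":[0,0,0],"twist":0,"claw":0},{"translation":[0,0,0],"twist":0,"claw":0}]'; python3 -c "
from h import *
st=r.get_state();print(np.round(st['q'],2),st['moment'])"
```

```text
clock: 6.1
tool_pos: [0.5508, -0.0816, 0.0402]
eef_rot: [0.642, 0.766, 0.0, 0.001]
contact_force: [4.3, -3.8, -1.9]
opening: 0.09
[ 0.28  0.93 -0.37  1.9   0.73  0.45 -0.45] [-0.86031591 -1.06050037  0.04145626]
```

```bash
python3 -m jog '[{"translation":[0,0,0],"twist":0,"claw":20},{"translation":[0,0,0],"twist":0,"claw":40},{"translation":[0,0,0],"twist":0,"claw":40},{"translation":[0,0,0],"twist":0,"claw":40},{"translation":[0,0,-0.3],"twist":0,"claw":40},{"translation":[0,0,-0.6],"twist":0,"claw":40},{"translation":[0,0,-0.8],"twist":0,"claw":40},{"translation":[0,0,-0.8],"twist":0,"claw":40},{"translation":[0,0,-0.8],"twist":0,"claw":40},{"translation":[0,0,-0.5],"twist":0,"claw":40},{"translation":[0,0,0],"twist":0,"claw":40},{"translation":[0,0,0],"twist":0,"claw":40}]'; python3 - <<'E'
from h import *
t=r.snapshot('side'); s=r.snapshot('top')
def zoom(S,p,h=(45,60)):
    u,v=map(int,px(S,p)); return cv2.resize(S['img'][v-h[0]:v+h[0],u-h[1]:u+h[1]],(400,300),interpolation=cv2.INTER_CUBIC)
cv2.imwrite('pics/c5.png',np.hstack([zoom(t,(.549,-.081,.04),(30,40)),zoom(s,(.53,-.18,.04),(60,80))])[:,:,::-1])
for S,c in((s,(.549,-.081,.048)),(t,(.549,-.081,.048)),(s,(.4857,-.3308,.048))):
    i=S['img'].astype(int); m=i[:,:,0]-np.maximum(i[:,:,1],i[:,:,2])>50
    u,v=map(int,px(S,c)); p=[(a,b) for a,b in np.argwhere(m) if abs(a-v)<10 and abs(b-u)<12]
    if len(p)>4:
        w=np.array([at(S,*q,.048) for q in p])[:,:2]; e=np.linalg.eigh(np.cov(w.T)); print(len(p),w.mean(0),np.degrees(np.arctan2(e[1][1,1],e[1][0,1])),np.sqrt(e[0]*12))
E
```

```text
clock: 7.1
tool_pos: [0.5494, -0.0803, 0.1927]
eef_rot: [0.641, 0.768, 0.0, 0.001]
contact_force: [-0.9, 0.0, 0.1]
opening: 0.398
17 [ 0.54537722 -0.07524939] 107.55259794335143 [0.00779653 0.03268168]
47 [ 0.48542981 -0.33119755] -167.13565643020488 [0.00786761 0.03350465]
```

View pics/c5.png

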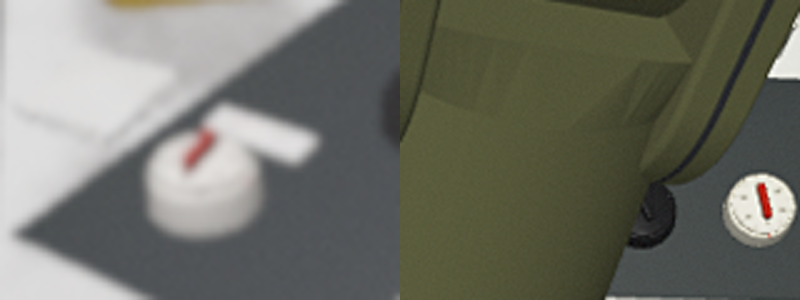

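The side view shows the bar square to the mark and the cassette in place. I'll clear the arm aside to check from the top.

```bash
python3 -m jog '[{"translation":[-0.4,0,0],"twist":0,"claw":40},{"translation":[-0.6,0,0],"twist":0,"claw":40},{"translation":[-0.6,0,0],"twist":0,"claw":40},{"translation":[-0.6,0,0],"twist":0,"claw":40},{"translation":[-0.6,0,0],"twist":0,"claw":40},{"translation":[-0.6,0,0],"twist":0,"claw":40},{"translation":[-0.6,0,0],"twist":0,"claw":40},{"translation":[-0.6,0,0],"twist":0,"claw":40},{"translation":[-0.6,0,0],"twist":0,"claw":40},{"translation":[-0.6,0,0],"twist":0,"claw":40},{"translation":[-0.4,0,0],"twist":0,"claw":40},{"translation":[0,0,0],"twist":0,"claw":40},{"translation":[0,0,0],"twist":0,"claw":40}]'; python3 - <<'E'
from h import *
s=r.snapshot('top')
u,v=map(int,px(s,(.549,-.11,.04)))
cv2.imwrite('pics/c6.png',cv2.resize(s['img'][v-30:v+30,u-40:u+40],(800,600),interpolation=cv2.INTER_CUBIC)[:,:,::-1])
print(r.spot_point('cassette','top'))
i=s['img'].astype(int); m=i[:,:,0]-np.maximum(i[:,:,1],i[:,:,2])>50
u,v=map(int,px(s,(.549,-.081,.048))); p=[(a,b) for a,b in np.argwhere(m) if abs(a-v)<9 and abs(b-u)<10]
w=np.array([at(s,*q,.048) for q in p])[:,:2]; e=np.linalg.eigh(np.cov(w.T)); print(len(p),w.mean(0),np.degrees(np.arctan2(e[1][1,1],e[1][0,1])),np.sqrt(e[0]*12))
E
```

```text
clock: 8.28
tool_pos: [0.5927, -0.3242, 0.1899]
eef_rot: [0.641, 0.768, -0.0, -0.002]
contact_force: [0.2, -0.3, -0.3]
opening: 0.402
[{'location': [126.3, 250.1], 'confidence': 0.7}]
48 [ 0.54878861 -0.08133302] 99.94733068631685 [0.00857656 0.03323803]
```

View pics/c6.png

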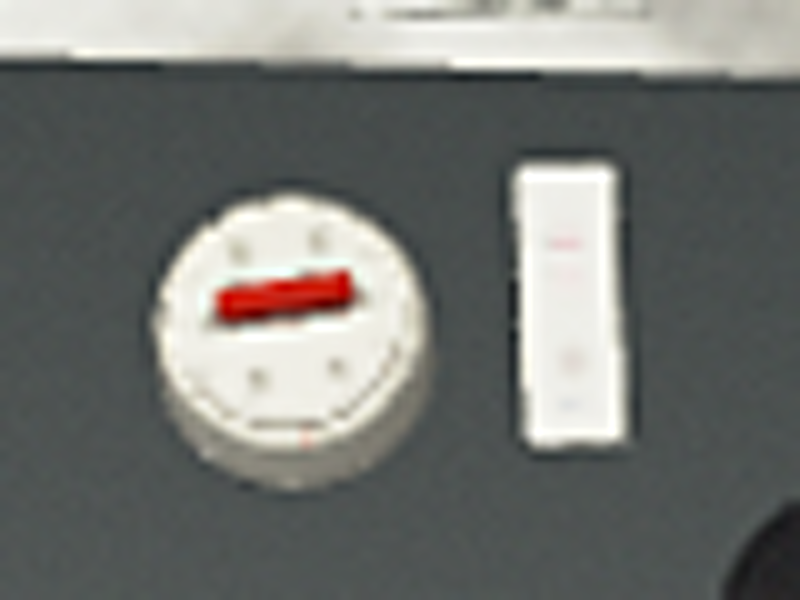

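The top view shows the bar at 99.9°, 88° on from its start and square to the mark at crop (307,436). The cassette has not moved, so I'm handing in.

```bash
python3 -c "
from plant import r
print(r.finish_job())"
```

```text
the job is handed in; nothing more can be done
None
```

I set the white timer beside the cassette to 15 minutes. I gripped its bar, turned the dial about 88° anticlockwise (3 clicks from 0), let go, backed off and handed in at about 8.3 s.

- **Dial:** the last top view shows the bar at 99.9°. It started at about 12°, so it has turned about 88° and stands square to the red mark at 15, well inside that click's range. The rougher side view gave 107.5°, which still falls in the 15-minute click.
- **Cassette:** it is where it was, within about 1 px.
- **Other timer:** after the turn its bar measured −167.1°, against −167.5° at the start, so its dial is unmoved. I did not measure it again after moving the arm aside.
- **Forces:** the readings I saw stayed under about 6 N, and the arm was touching nothing at hand-in.

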